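Hold a tube block home in the datum corner of a plate reader's carrier

TASK

Pick up the aluminium tube block from the bench and put it on the plate reader's open carrier, lying flat with a long side along the long fence and an end along the short fence. Press it home into the corner so that it is firmly and squarely against both fences at once, without ramming it, and finish while still holding it pressed there: do not let go. Leave the other things on the bench where they are.

Things in the scene. Friction and masses are not known exactly. Their poses are not given: they have to be found in the camera images.
- block_centre (a point): centre (half-way up) of the tube block: a loose machined aluminium block 84 mm long (its x), 56 mm wide (its y), 55 mm high (its z), about 0.5 kg (0.4 to 0.65), with 4 x 3 round tube wells in its top. It starts upright on the bench. It may be turned end for end (half a turn about z makes no difference)
- corner (a point): inner corner of the two fences, on the smooth, slippery top of the reader's black carrier, 45 mm above the bench; z up, turns with the reader. The long fence's inner face is the plane y = 0, the short fence's is x = 0. Carrier top is free for 150 mm to -x and 130 mm to -y, where the block belongs: home, its centre is at x = -42, y = -28, z = +27.5 mm
- reader: grey plate reader with red roof, 215 mm high, fixed, but in another place and yaw each time; its black carrier plate juts out of its front. Origin on the bench, 45 mm straight below corner, same axes. Its front wall begins 104 mm to +y of the corner and runs 200 mm to either side in x
- long_fence: the long fence: a fixed steel strip on the carrier, 158 mm long (x from -150 to +8 mm), 8 mm thick (y from 0 to +8), 15 mm high above the carrier, on the side nearest the reader. Origin and axes as corner
- short_fence: the short fence: a fixed steel strip on the carrier, 110 mm long (y from -110 to 0 mm), 8 mm thick (x from 0 to +8), 15 mm high above the carrier. Origin and axes as corner
- block: the tube block itself, origin at the centre of its underside, axes as block_centre
- wellplate: bystander: clear 96-well plate, 128 x 85 x 14.5 mm, lying loose on the bench, origin at the centre of its underside. Not to be moved
- reagent: bystander: amber reagent bottle, 60 mm diameter, 120 mm high, standing loose on the bench, origin at the centre of its underside. Not to be moved
- tiprack: bystander: grey pipette-tip rack, 118 x 80 x 42 mm, standing loose on the bench, origin at the centre of its underside. Not to be moved
Things that resemble listed ones, but are neither listed nor needed, are in the scene too. Leave any blue or green look-alike of the block alone.

How it is judged:
By the outcome, as a careful person would: the job done as asked, in the order asked, and still so for the second after the job is handed in, while the arm keeps its last pose, push and grip.
It also fails if it takes over 48 s, if anything falls off the work surface, if the arm or the gripper's body presses on something with over 40 N, if the wrist force passes 120 N, or if a joint passes its speed limit or range.

ROBOT

A 6-joint arm with a two-finger parallel gripper is mounted at the origin on the work surface. World frame = base frame: x ahead of the robot, y to its left, z up, the work surface at z = 0. Lengths are in m, angles in degrees, forces in N, time in s.
With the tool pointing down it reaches from about 0.35 to 0.975 m from the base axis. Payload 4.9 kg.
Tool frame: the origin (TCP) lies midway between the tips of the shut fingers; the grasp point (between the pads) lies 19 mm behind it; z points along the fingers, y is the line along which they close (so a half turn about z gives the same grasp; the last joint's range is limited). The gripper opens to 85 mm and grips with 20 to 120 N. Pads are 22 mm wide; open, the fingers measure 114 mm over their backs; the gripper's body (76 mm by 85 mm) begins 54 mm behind the grasp point. The pads swing forward as they close: fully open they stand 13 mm farther back than shut.
Start: joints at [-77.922, 3.019, 92.412, -0, 84.569, -6.818], TCP at [0.202, -0.591, 0.231] pointing down, gripper open.
Joint ranges: [-172.51, 172.51], [-57.92, 126.97], [3.15, 148.05], [-58.71, 238.71], [5.1, 150.11], [-179.66, 179.66]. Speed limits (degrees/s): [147.25, 147.25, 180, 180, 180, 180].

INTERFACE

Orientations are given as [roll, pitch, yaw] about the fixed x, y, z axes, in that order (R = Rz(yaw) Ry(pitch) Rx(roll)).
In Python, from plant import env gives the robot as it stands. Calls block until the motion is done:
- env.move_pose(position, orientation): joint-space move of the TCP to a pose.
- env.line_to(position, rot=None, feed=0.15, force_limit=None): straight line of the TCP; rot=None keeps the orientation; feed is the mean speed in m/s. With force_limit (N) it stops when the force on the tool has changed by that much, and returns True; else False.
- env.goto_joints(angles): joint-space move.
- env.gripper_to(opening): opening from 0.0 (shut) to 1.0 (fully open); the grip force is fixed at half the most; returns when the fingers have stopped.
- env.pause(seconds).
- env.inverse_kinematics(position, orientation): joint angles nearest the present ones, or None.
- env.capture(name): name is "scene" or "top" or "wrist"; returns the picture (384x512x3 uint8, red, green, blue); there is no depth.
- env.calibration(name): a dict with "K" (3x3 intrinsics, pixels), "R" (3x3) and "t" (3): a world point X has camera coordinates R X + t; the wrist camera has in their place "tool_from_camera" (4x4, takes a point from camera to tool coordinates, whose origin is the TCP and whose axes are the flange's). Camera axes: x right, y down, z forward; pixel columns grow to the right and rows downward; lengths in m; the calibration is good to about 2 mm. A picture is of the moment at which its call begins: read the wrist's pose just before it. calibration takes no time and is no camera call.
A pose or a line that the arm cannot do raises env.MotionError and nothing moves.
- env.job_done(): hands the job in; it is judged then, once.
Trained networks look in the newest picture that a camera, given by its name, has taken for a name from the list of things; names that differ only in an ending like _2 or _b are one class to them, and where a whole thing is asked for, a point or a joint stands for the part that bears it (a point fixed in the world has none). Each returns a list of dicts, best first, with "conf" (0 to 1); they miss things now and then, are a little off and sometimes report something else, mostly with a low value. They report only what shows in the picture. A call takes as long as a camera call. They do not tell look-alikes from the thing itself.
- env.search_frame(camera, target): "point" ([x, y, z] in m, in world coordinates, good to about 4 mm: the middle of the surface that is visible of it).
Readings, each from a call of its own:
- env.read_time(): time.
- env.read_qpos(): joint angles.
- env.read_joint_vel(): joint speeds.
- env.read_effort(): joint torques, N m.
- env.read_tcp_pos(): TCP position.
- env.read_eef_rot(): TCP orientation.
- env.read_force(): force on the tool from outside, world axes, zero at the start.
- env.read_wrist_torque(): the same for the moment, N m.
- env.read_grip_width(): opening from 0.0 (shut) to 1.0 (fully open).
- env.read_finger_force(): force on a finger pad.
Only numpy, scipy, OpenCV 4.12 (cv2) and the standard library are available. Lean on these libraries where they do the work, as an engineer would, in place of code of your own. Each camera call takes 0.05 s, during which the arm holds its last target. There are 200 camera calls.

## Working session

There is one attempt and no reset: what is moved stays moved. The work goes in short steps, each a Python script; the robot and the scene stay as the last script left them, time stands still between calls to the robot, and variables do not carry over. Pictures are saved under pics/ and viewed, at most 10 in all, crops included, and the job is handed in when it is done.

```bash
ls; mkdir -p pics
python3 - <<'E'
from plant import env
import cv2,numpy as np
ims=[]
for c in ["scene","top"]:
    im=env.capture(c); ims.append(im[:,:,::-1])
    k=env.calibration(c); print(c,k["K"][0][0],np.round(-np.array(k["R"]).T@k["t"],3))
    for t in ["block","block_centre","corner","long_fence","short_fence","reader","wellplate","reagent","tiprack"]:
        print(t,[(np.round(d["point"],3).tolist(),round(d["conf"],2)) for d in env.search_frame(c,t)])
for c,i in zip(["scene","top"],ims): cv2.imwrite(f"pics/{c}0.png",cv2.resize(i,(800,600)))
print(env.read_time(), env.read_eef_rot(), env.calibration("wrist"))
E
```

```text
pics
scene 428.83064328148004 [1.432 0.123 0.683]
block [([0.46, -0.264, 0.045], 0.72), ([0.44, -0.14, 0.044], 0.69), ([0.57, -0.162, 0.039], 0.6)]
block_centre [([0.459, -0.265, 0.047], 0.65), ([0.573, -0.164, 0.044], 0.6)]
corner [([0.691, 0.32, 0.154], 0.94)]
long_fence [([0.509, 0.171, 0.062], 0.59)]
short_fence [([0.566, 0.108, 0.054], 0.7)]
reader [([0.687, 0.319, 0.157], 0.67)]
wellplate [([0.755, -0.018, 0.015], 0.59)]
reagent [([0.567, 0.108, 0.06], 0.69), ([0.711, -0.345, 0.067], 0.64)]
tiprack [([0.732, -0.179, 0.044], 0.89)]
top 381.66922857348163 [ 0.44  -0.055  0.777]
block [([0.435, -0.272, 0.053], 0.93), ([0.55, -0.165, 0.058], 0.8), ([0.414, -0.147, 0.054], 0.77)]
block_centre [([0.436, -0.27, 0.054], 0.86), ([0.554, -0.166, 0.056], 0.84), ([0.417, -0.144, 0.056], 0.71)]
corner [([0.538, 0.264, 0.103], 0.65)]
long_fence [([0.488, 0.173, 0.058], 0.78)]
short_fence [([0.562, 0.101, 0.058], 0.55)]
reader [([0.535, 0.26, 0.102], 0.77)]
wellplate [([0.731, -0.027, 0.014], 0.65)]
reagent [([0.68, -0.348, 0.08], 0.63)]
tiprack [([0.703, -0.186, 0.041], 0.79)]
1.0 [1.79999060e+02 8.03904494e-04 1.88946367e+01] {'K': array([[319.03021155,   0.        , 256.07159586],
       [  0.        , 319.03021155, 197.35588742],
       [  0.        ,   0.        ,   1.        ]]), 'tool_from_camera': array([[ 8.59066695e-04, -9.62666429e-01, -2.70689138e-01,
         6.91993336e-02],
       [ 9.99999614e-01,  8.76311003e-04,  5.71547867e-05,
         3.35127073e-04],
       [ 1.82186876e-04, -2.70689083e-01,  9.62666810e-01,
        -1.42783852e-01],
       [ 0.00000000e+00,  0.00000000e+00,  0.00000000e+00,
         1.00000000e+00]])}
```

View pics/scene0.png

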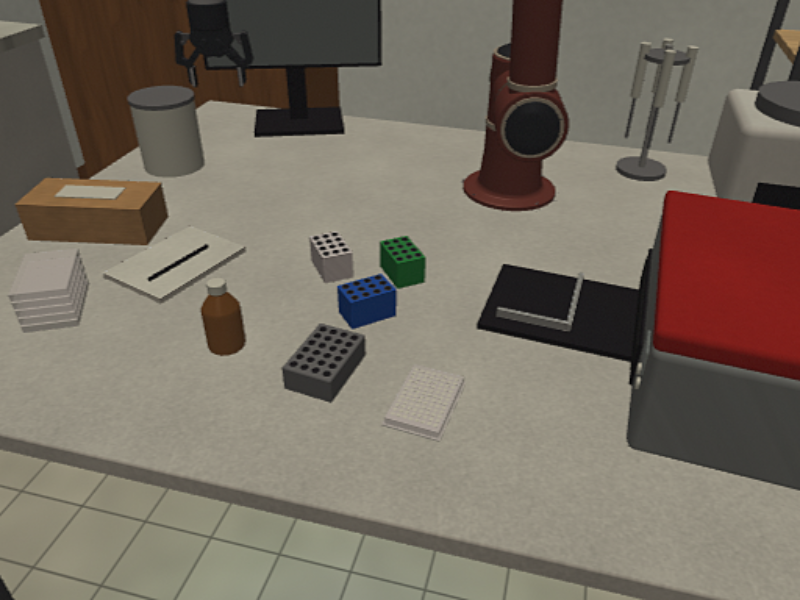

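View pics/top0.png

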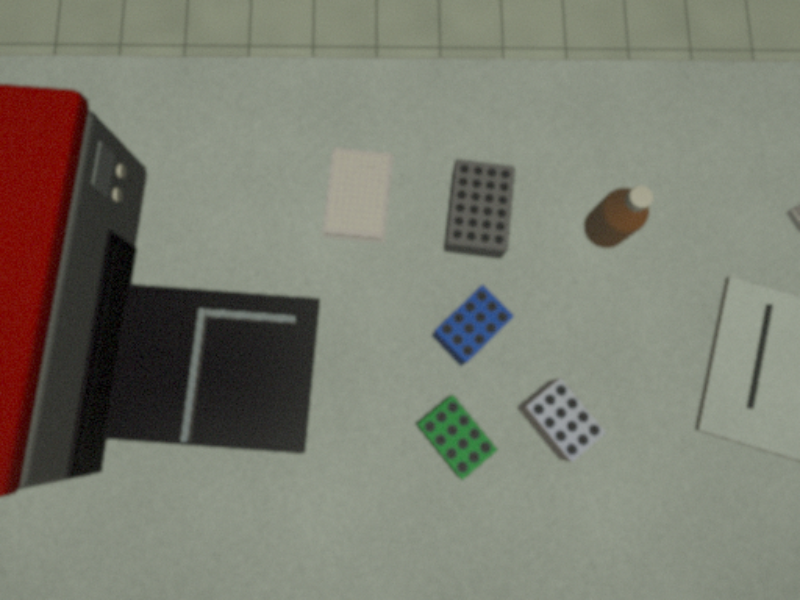

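The silver block is at (565,420) in the top view. It is the only silver 4x3 block; blue is at (473,325) and green at (457,437). The carrier's inner fence corner is at about (204,320), with the long fence running down to (187,440). I'll look at the corner from close up with the wrist camera, then at the block.

```bash
cat > h.py <<'E'
from plant import env
import numpy as np, cv2
from scipy.spatial.transform import Rotation as Ro
C=env.calibration("wrist"); K=C["K"]; T=C["tool_from_camera"]
def look(name):
    p=np.array(env.read_tcp_pos()); r=Ro.from_euler('xyz',env.read_eef_rot(),degrees=True).as_matrix()
    im=env.capture("wrist"); np.savez(f"pics/{name}.npz",p=p,r=r,im=im)
    cv2.imwrite(f"pics/{name}.png",cv2.resize(im[:,:,::-1],(768,576),interpolation=cv2.INTER_CUBIC)); return p,r,im
def world(p,r,uv,z):
    uv=np.atleast_2d(uv).astype(float)
    d=(np.c_[uv,np.ones(len(uv))]@np.linalg.inv(K).T)@T[:3,:3].T@r.T
    o=p+r@T[:3,3]
    return o+d*((z-o[2])/d[:,2])[:,None]
E
python3 - <<'E'
from h import *
def s(*ts):
    for t in ts: print(t,[(np.round(d["point"],3).tolist(),round(d["conf"],2)) for d in env.search_frame("wrist",t)])
env.move_pose([0.43,-0.27,0.18],[180,0,41]); look("blk"); s("block")
print(env.read_time())
env.move_pose([0.52,0.13,0.19],[180,0,-7]); look("cor"); s("corner","long_fence","short_fence")
print(env.read_time(),env.read_tcp_pos(),env.read_force())
E
```

```text
block [([0.422, -0.15, 0.057], 0.94), ([0.444, -0.273, 0.054], 0.84), ([0.531, -0.184, 0.055], 0.77)]
2.575
corner [([0.537, 0.222, 0.043], 0.9), ([0.498, 0.166, 0.061], 0.68)]
long_fence [([0.495, 0.165, 0.06], 0.68)]
short_fence [([0.56, 0.109, 0.058], 0.97)]
4.2917 [0.5201842  0.12919446 0.18997348] [ 0.1022887   0.57588797 -0.50831239]
```

View pics/blk.png

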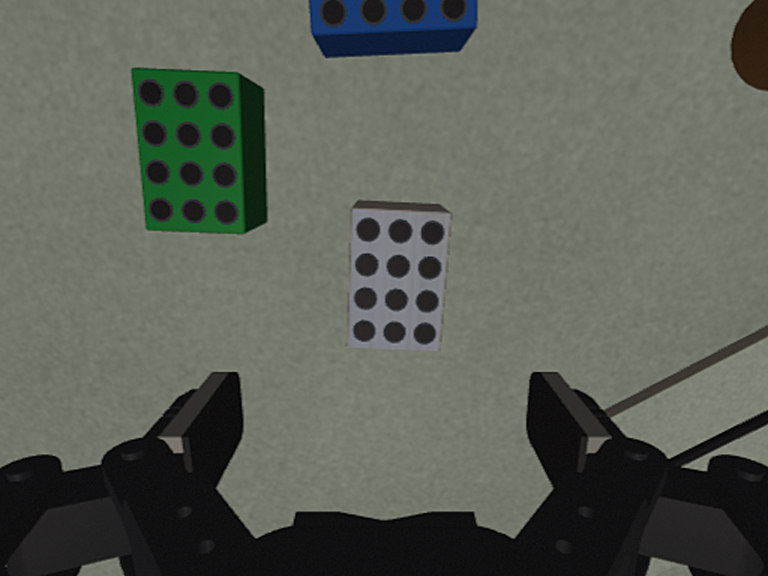

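View pics/cor.png

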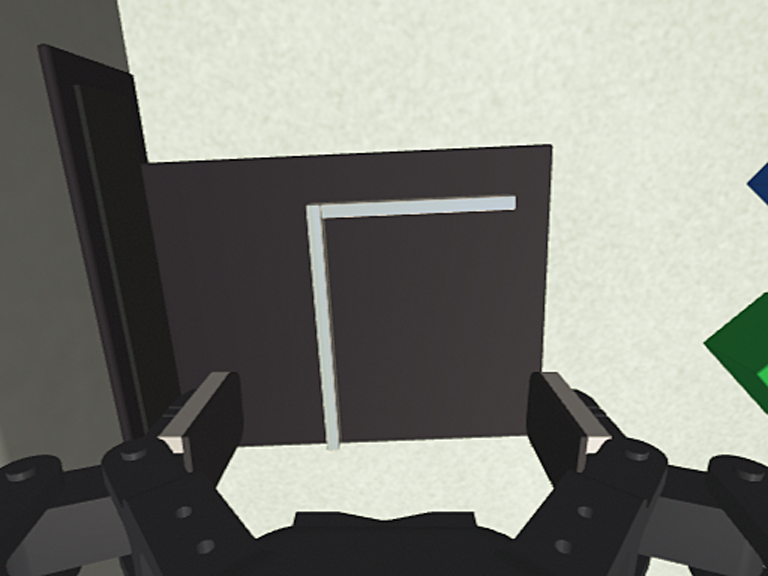

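Wrist views: the silver block's wells span (364..432, 230..333). The inner fence corner is at about (323,217), the long fence ends at about (335,449) and the short one at (515,209). Next I'll fit these features precisely.

Run:
```python
from h import *
d=np.load("pics/blk.npz"); im=d["im"]; g=im.mean(2)
roi=np.zeros(g.shape,np.uint8); roi[144:230,234:296]=1
m=((g<70)&(roi>0)).astype(np.uint8)
n,_,st,ce=cv2.connectedComponentsWithStats(m)
c=np.array([ce[i] for i in range(1,n) if 60<st[i,4]<300]); print(len(c),st[1:,4])
w=world(d["p"],d["r"],c,0.055)[:,:2]; 
(cx,cy),sz,a=cv2.minAreaRect(w.astype(np.float32)*1000)
b=cv2.boxPoints(((cx,cy),sz,a)); e=[b[1]-b[0],b[2]-b[1]]; L=max(e,key=np.linalg.norm)
print("block",w.mean(0),sz,np.degrees(np.arctan2(L[1],L[0]))%180, "svd",end=" ")
v=np.linalg.svd(w-w.mean(0))[2][0]; print(np.degrees(np.arctan2(v[1],v[0]))%180)
d=np.load("pics/cor.npz"); im=d["im"]; g=im.mean(2)
def sub(prof):  # subpixel last crossing
    t=(prof.max()+prof.min())/2; i=np.where((prof[:-1]>t)&(prof[1:]<=t))[0][-1]
    return i+(prof[i]-t)/(prof[i]-prof[i+1])
A=np.array([(205+sub(g[r,205:235]),r) for r in range(155,290)])   # long fence right edge
B=np.array([(c,128+sub(g[128:155,c])) for c in range(235,335)])   # short fence lower edge
print(A[::30],B[::25])
def fit(P,z):
    W=world(d["p"],d["r"],P,z)[:,:2]; vx,vy,x,y=cv2.fitLine(W.astype(np.float32),cv2.DIST_HUBER,0,1e-4,1e-4).ravel()
    return np.array([x,y]),np.array([vx,vy])
for z in (0.06,0.045):
    (pa,va),(pb,vb)=fit(A,z),fit(B,z)
    s=np.linalg.solve(np.c_[va,-vb],pb-pa); print(z,"corner",pa+va*s[0],np.degrees(np.arctan2(va[1],va[0])),np.degrees(np.arctan2(vb[1],vb[0])))
    print(world(d["p"],d["r"],[(344/1.5*1.0,140),(222,299)],z))
```

```text
12 [187 183 186 177 177 178 162 163 161 155 153 156]
block [ 0.43629529 -0.27521027] (60.11347579956055, 36.13661193847656) 38.270206 svd 38.12625481649391
[[214.45294118 155.        ]
 [216.8972973  185.        ]
 [219.52534562 215.        ]
 [221.62946429 245.        ]
 [224.40801887 275.        ]] [[235.         144.4044289 ]
 [260.         143.12676056]
 [285.         141.67090395]
 [310.         140.5984252 ]]
0.06 corner [0.5628549 0.160108 ] -4.3978043 85.61068
[[0.56553292 0.14636466 0.06      ]
 [0.41460912 0.17558153 0.06      ]]
0.045 corner [0.5614203 0.1622693] -4.3978143 85.61059
[[0.56424552 0.14777012 0.045     ]
 [0.4050212  0.17859386 0.045     ]]
```

Run:
```python
from h import *
x,y=0.4363,-0.2752
env.move_pose([x,y,0.12],[180,0,38.2])
f=env.line_to([x,y,0.022],feed=0.08,force_limit=15)
print("touched",f,env.read_tcp_pos(),env.read_force())
env.gripper_to(0.0)
print("grip",env.read_grip_width(),env.read_finger_force(),env.read_eef_rot(),env.read_force())
env.line_to([x,y,0.20],feed=0.12)
print("lift",env.read_grip_width(),env.read_force(),env.read_wrist_torque(),env.read_time())
# to above home, 14 mm short of both fences
th=np.radians(-4.4); R=np.array([[np.cos(th),-np.sin(th)],[np.sin(th),np.cos(th)]])
c=np.array([.5625,.161])+R@[-.056,-.042]
env.move_pose([*c,0.16],[180,0,-4.4])
env.line_to([*c,0.085],feed=0.1)
env.pause(0.3)
print(c,env.read_tcp_pos(),env.read_eef_rot(),env.read_force(),env.read_time())
look("pre")
```

```text
touched False [ 0.43674092 -0.27559915  0.02266902] [-0.60632096  0.17464973 -0.01285113]
grip 0.6404058393594387 66.44976139068604 [ 1.79968346e+02 -1.36846867e-02  3.81971176e+01] [-0.25085918  0.07031804  4.3428665 ]
lift 0.639253718846426 [ 0.51445128  0.2228855  -4.43392266] [ 0.04008948 -0.00281533  0.02888046] 9.2333
[0.50344285 0.12342005] [0.50380137 0.12347579 0.08559258] [-1.79990202e+02 -5.88183038e-02 -4.39738349e+00] [ 0.19913377  0.54549027 -4.84408602] 11.9333
```

View pics/pre.png

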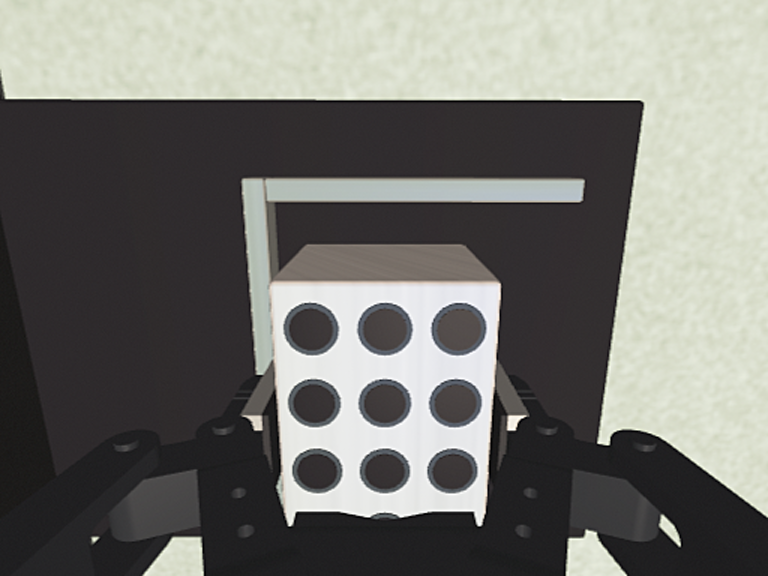

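The block is held centred and parallel to the fences: its front bottom edge is near (390,245) and the fence corner at about (267,202). Next: set it down gently, then press against each fence.

```bash
cat >> h.py <<'E'
th=np.radians(-4.4); RC=np.array([[np.cos(th),-np.sin(th),0],[np.sin(th),np.cos(th),0],[0,0,1]]); CO=np.array([.5625,.161,.045])
def mv(d,feed=0.02,fl=None):
    return env.line_to(np.array(env.read_tcp_pos())+RC@np.array(d),feed=feed,force_limit=fl)
def st(s):
    print(s,"pos mm",np.round(1000*RC.T@(np.array(env.read_tcp_pos())-CO),2),"F",np.round(RC.T@env.read_force(),1),"M",np.round(RC.T@env.read_wrist_torque(),2),"rot",np.round(env.read_eef_rot(),2),"w",round(env.read_grip_width(),3),"t",env.read_time())
E
python3 - <<'E'
from h import *
st("start")
print(mv([0,0,-.022],.02,5)); st("down")
print(mv([0,.022,0],.015,8)); st("y")
print(mv([.022,0,0],.015,8)); st("x")
env.pause(.3); st("hold")
E
```

```text
start pos mm [-55.73 -41.91  40.46] F [ 0.3 -1.  -4.8] M [-0.03 -0.01  0.01] rot [-1.7999e+02 -5.0000e-02 -4.3900e+00] w 0.644 t 11.9833
True
down pos mm [-55.81 -41.92  22.71] F [0.4 0.6 4.8] M [ 0.13 -0.13  0.01] rot [-1.8e+02  1.0e-02 -4.4e+00] w 0.644 t 12.7917
True
y pos mm [-55.74 -28.47  22.81] F [-1.3 -1.6  3.5] M [ 0.   -0.05 -0.01] rot [179.82   0.19  -4.38] w 0.647 t 13.7667
True
x pos mm [-41.64 -28.63  22.86] F [-1.7 -1.2  3.3] M [ 0.06 -0.03  0.01] rot [179.8    0.29  -4.42] w 0.643 t 14.7167
hold pos mm [-41.75 -28.64  22.83] F [ 2.5 -0.7  1.9] M [ 0.03 -0.58 -0.08] rot [179.8    0.25  -4.41] w 0.646 t 15.0167
```

Run:
```python
from h import *
base=np.array([-41.75,-28.6,22.7])
for dx,dy in [(0,1),(1,1),(1,2),(2,2)]:
    env.line_to(CO+RC@((base+[dx,dy,0])/1000),rot=[180,0,-4.4],feed=.005); env.pause(.4); st((dx,dy))
    F=RC.T@env.read_force()
    if max(abs(F[0]),abs(F[1]))>30: break
```

```text
(0, 1) pos mm [-41.83 -28.42  22.77] F [ 0.5 -4.8  3.9] M [-0.77 -0.22 -0.06] rot [ 1.799e+02  2.000e-02 -4.400e+00] w 0.642 t 15.8167
(1, 1) pos mm [-41.84 -28.41  22.77] F [-4.1 -5.1  7.4] M [-0.76  0.44  0.  ] rot [179.89   0.18  -4.39] w 0.646 t 16.5667
(1, 2) pos mm [-41.81 -28.35  22.83] F [-3.8 -9.2  8.8] M [-1.36  0.47 -0.07] rot [179.76   0.19  -4.38] w 0.643 t 17.3167
(2, 2) pos mm [-41.61 -28.36  22.89] F [-8.9 -8.2 12.1] M [-1.4   0.97 -0.05] rot [179.75   0.31  -4.38] w 0.643 t 18.0667
```

Run:
```python
from h import *
base=np.array([-41.75,-28.6,22.2])
for dx,dy,ro,pi in [(2,2.5,180.25,-.3),(3,3,180.35,-.45),(3.5,4,180.45,-.5)]:
    env.line_to(CO+RC@((base+[dx,dy,0])/1000),rot=[ro,pi,-4.4],feed=.005); env.pause(.4); st((dx,dy))
    F=RC.T@env.read_force()
    if max(abs(F[0]),abs(F[1]))>30: break
look("fin")
```

```text
(2, 2.5) pos mm [-41.59 -28.4   22.72] F [ -7.7 -11.5  13.8] M [-1.76  1.34 -0.16] rot [ 1.7993e+02  4.0000e-02 -4.3800e+00] w 0.645 t 18.7583
(3, 3) pos mm [-41.58 -28.38  22.69] F [-12.6 -13.3  16.8] M [-2.13  1.9  -0.18] rot [ 1.7995e+02  5.0000e-02 -4.3800e+00] w 0.646 t 19.5333
(3.5, 4) pos mm [-41.57 -28.33  22.72] F [-15.7 -16.4  20.4] M [-2.71  2.16 -0.22] rot [ 1.7992e+02  9.0000e-02 -4.3700e+00] w 0.644 t 20.3083
```

View pics/fin.png

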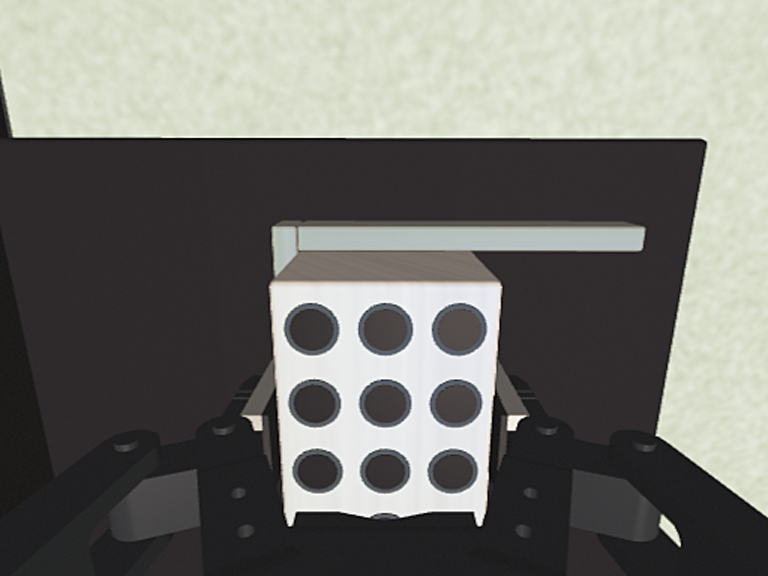

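The block's end lies along the short fence and its side along the long fence, with the corner at about (298,250). One quick yaw probe will confirm it is seated squarely.

Run:
```python
from h import *
t=CO+RC@(np.array([-38.25,-24.6,22.2])/1000)
for y in (-4.0,-3.6,-4.4,-4.8,-5.2):
    env.line_to(t,rot=[180.45,-.5,y],feed=.01); env.pause(.3); st(y)
```

```text
-4.0 pos mm [-41.58 -28.39  22.7 ] F [-15.7 -16.4  19.3] M [-2.85  2.25 -1.09] rot [ 1.7995e+02  1.1000e-01 -4.1300e+00] w 0.644 t 20.9083
-3.6 pos mm [-41.66 -28.57  22.72] F [-15.3 -18.3  20.7] M [-2.88  2.24 -1.44] rot [ 1.7995e+02  1.3000e-01 -3.8000e+00] w 0.645 t 21.4583
-4.4 pos mm [-41.55 -28.33  22.75] F [-16.2 -16.8  20.3] M [-2.63  2.21 -0.19] rot [ 1.7993e+02  9.0000e-02 -4.3800e+00] w 0.644 t 22.0083
-4.8 pos mm [-41.57 -28.34  22.73] F [-14.4 -17.4  18.8] M [-2.61  2.27  0.82] rot [ 1.7988e+02  8.0000e-02 -4.5800e+00] w 0.646 t 22.5583
-5.2 pos mm [-41.66 -28.42  22.74] F [-14.9 -16.4  20.3] M [-2.66  2.34  1.43] rot [ 1.7984e+02  8.0000e-02 -4.8600e+00] w 0.647 t 23.1083
```

Run:
```python
from h import *
t=CO+RC@(np.array([-38.25,-24.6,22.2])/1000)
env.line_to(t,rot=[180.45,-.5,-4.4],feed=.01); env.pause(.5); st("end")
print(env.job_done())
```

```text
end pos mm [-41.54 -28.34  22.74] F [-15.3 -17.3  19.6] M [-2.75  2.19 -0.23] rot [ 1.7992e+02  9.0000e-02 -4.3700e+00] w 0.644 t 23.8583
the job is handed in; nothing more can be done
None
```

The aluminium block is flat on the carrier, pressed square into the corner with about 15 N on the short fence and 17 N on the long fence; the gripper was still holding it when I handed the job in at 23.9 s.

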